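# Stock the table caddy

## Robot

A 6-joint arm with a two-finger parallel gripper is mounted at the origin on the work surface; the furniture and walls round the work are solid. World frame = base frame: x ahead of the robot, y to its left, z up, the work surface at z = 0. Lengths are in mm, angles in rad, forces in N, time in s.
With the tool pointing down it reaches from about 350 to 975 mm from the base axis. Payload 7.1 kg.
Tool frame: the origin (TCP) lies midway between the tips of the shut fingers; the grasp point (between the pads) lies 19 mm behind it; z points along the fingers, y is the line along which they close (so a half turn about z gives the same grasp; the last joint's range is limited). The gripper opens to 88 mm and grips with 3 to 60 N. Pads are 20 mm wide; open, the fingers measure 115 mm over their backs; the gripper's body (75 mm by 178 mm) begins 61 mm behind the grasp point.
Start: joints at [-1.276, 0.423, 1.63, -0, 1.089, -0.019], TCP at [192.94, -594.457, 222.675] pointing down, gripper open.
Joint ranges: [-3, 3], [-0.9, 2.11], [0.09, 2.58], [-1.31, 4.45], [0.11, 2.69], [-2.54, 2.54]. Speed limits (rad/s): [2.39, 2.39, 3.01, 3.14, 3.14, 3.14].

## Interface

Orientations are given as a rotation vector (axis times angle).
In Python, from workcell import ctrl gives the robot as it stands. The module is installed in compiled form; this text tells all that it offers.
- The arm moves only by the tool servo_tool, never from a script. Its argument "increments" is a list of rows, each a list of 7 numbers: the shift along the world's x, y, z in cm, then the turn, a rotation vector about the world's x, y, z in degrees, then the opening, from -1 (shut) to 1 (fully open). A call has 1 to 20 rows; each row is the pose to reach, as a shift and turn from the pose commanded when the call began; what a row does not reach only later rows make up. A row lasts 1/12 s, in which the tool goes at most 41.7 mm and 7.16 degrees, less where a joint would pass 70% of its speed; a pose out of reach is approached as far as the arm can. A call with a gripper value outside its range is refused whole. The fingers move at their own pace and stop on an object; the grip force is fixed at half the most. Time passes only in rows, so rows that repeat a pose let the fingers close. It gives the time, the measured TCP pose, the force, the opening and the grip force at its end, in the units of the state.
- ctrl.get_obs(): the state, without advancing time (a new reading comes with each control period).
- ctrl.get_image(name): name is "scene" or "side" or "wrist"; returns a dict with "image" (384x512x3 uint8, red, green, blue), "fx", "fy", "cx", "cy" (pixels), "extrinsics" (4x4, takes a point from camera to world coordinates); the wrist camera has in their place "tool_from_camera" (4x4, takes a point from camera to tool coordinates, whose origin is the TCP and whose axes are the flange's). Camera axes: x right, y up, looking along -z (the intrinsics and any distortion apply to the point x, -y, -z); pixel columns grow to the right and rows downward; lengths in mm; the calibration is good to about 2 mm. A picture is of the moment at which its call begins: read the wrist's pose just before it. There is no depth.
- ctrl.close_job(): hands the job in; it is judged then, once.
The state is a dict: "t": time; "qpos": joint angles; "qvel": joint speeds; "joint_torque": joint torques, N m; "ee_pos": TCP position; "orientation": TCP orientation; "ft_force": force on the tool from outside, world axes, zero at the start; "moment": the same for the moment, N m; "width": finger opening in mm; "grasp_force": force on a finger pad.
Only numpy, scipy, OpenCV 4.12 (cv2) and the standard library are available. Lean on these libraries where they do the work, as an engineer would, in place of code of your own. Each camera call takes 0.05 s, during which the arm holds its last target. There are 200 camera calls.

## Task

Get the table caddy ready for guests: stand the waisted pepper mill upright in its square pocket and the small glass salt shaker upright in its round pocket, and lay the teaspoon flat in its long slot, either way round. Leave the straight wooden pot, the sugar pourer and the pen standing or lying where they are; they do not belong in the caddy.

Things in the scene. Friction and masses are not known exactly. Their poses are not given: they have to be found in the camera images.
- pepper_mill_mid (a point): Pepper mill to be gathered: dark brown turned wood with a narrow waist, rounded head and a small bright knob on top; 58 mm across, 150 mm tall, 180 g, stands upright. The point is its centre, 75 mm above its foot; z is up along it. For grasping it is solid and 47 to 58 mm thick from 5 to 135 mm above the foot; only a grip in its upper third keeps a short-fingered gripper's body clear of the knob.
- salt_shaker_mid (a point): Salt shaker to be gathered: small clear glass shaker with white salt and a domed pierced metal cap; 44 mm across, 90 mm tall, 100 g, stands upright. The point is its centre, 45 mm above its foot, where it is 40 mm thick; z is up along it.
- teaspoon_mid (a point): Teaspoon to be gathered: plain steel, lying on the worktop, 137 mm long (along its x axis), 28 mm wide at the bowl, 13 mm high, 20 g. The point is the middle of its length, 6.5 mm above its underside; there the fingers meet it 20 mm apart (it behaves as a solid that narrows evenly from the bowl to the end of the handle).
- wooden_pot_mid (a point): Look-alike of the mill, to be left alone: dark wooden pot with straight sides, no waist and no knob, 54 mm across, 110 mm tall. The point is its centre, 55 mm above its foot.
- sugar_pourer_mid (a point): Look-alike of the salt shaker, to be left alone: larger glass pourer with a conical steel top ending in a short thin spout, 58 mm across, 114 mm tall. The point is 55 mm above its foot.
- pen_mid (a point): Look-alike of the teaspoon, to be left alone: dark ballpoint pen lying on the worktop, 146 mm long, 9 mm thick. The point is the middle of it, 5 mm above the worktop; the barrel lies 0.42 rad clockwise (seen from above) of the point's x axis.
- caddy: Caddy: dark wooden tray, 190 mm along its y axis by 160 mm along x, fixed to the worktop, rim 18 mm high. The origin is on the worktop under it; z up. Its side at -x holds the long spoon slot, its side at +x the square and the round pocket side by side, in either order. The pocket centres are 90 mm apart.
- square_pocket_floor (a point): Square pocket of the caddy, for the pepper mill: light wooden block 86 mm square with a 75 mm square well, 18 mm deep, floor lined with grey felt. The point is the centre of the well's floor, 14 mm above the worktop (the block's top is at 32 mm); the walls run along its x and y axes.
- round_pocket_floor (a point): Round pocket of the caddy, for the salt shaker: light wooden block 86 mm square with a round well 61 mm across, 18 mm deep, floor lined with grey felt. The point is the centre of the well's floor, 14 mm above the worktop (the block's top is at 32 mm).
- spoon_slot_floor (a point): Long slot of the caddy, for the teaspoon: light wooden trough, 166 mm long (along its y axis) and 44 mm wide inside, lined with grey felt, walls 10 mm above its floor (their tops 40 mm above the worktop); in the middle of both long walls a 72 mm gap leaves room for fingertips. The point is the centre of its floor, 30 mm above the worktop; everything outside the slot within 100 mm of it is lower than 33 mm, until the mill and the shaker stand beside it.
Not all that is in view belongs to the job. Leave any blue look-alike of the part that bears pepper_mill_mid alone.

How it is judged:
By the outcome, as a careful person would: the job done as asked, in the order asked, and still so for the second after the job is handed in, with the robot touching nothing.
It also fails if it takes over 80 s, if anything falls off the work surface, if the arm or the gripper's body presses on something with over 40 N, if the wrist force passes 120 N, or if a joint passes its speed limit or range.

## Working session

There is one attempt and no reset: what is moved stays moved. The work goes in short steps, Python scripts to look and compute and a tool call to move; the robot and the scene stay as the last step left them, time stands still between calls to the robot, and variables do not carry over. Pictures are saved under pics/ and viewed, at most 14 in all, crops included, and the job is handed in when it is done.

Besides the shell and the picture viewer there is one more tool, called after "Request:" as a command line: name --pt "numbers of a row" for each row, then --argument value for the rest. servo_tool: Moves the arm, as the interface text tells. Its arguments: {"type":"object","properties":{"increments":{"type":"array","items":{"type":"array","items":{"type":"number"}}}},"required":["increments"]}

```bash
mkdir -p pics && cat > h.py <<'E'
import numpy as np, cv2, pickle, sys
from scipy.spatial.transform import Rotation as R
from workcell import ctrl
def snap(name, fn):
    o=ctrl.get_obs(); d=ctrl.get_image(name)
    if 'extrinsics' in d: T=np.array(d['extrinsics'])
    else:
        W=np.eye(4); W[:3,:3]=R.from_rotvec(o['orientation']).as_matrix(); W[:3,3]=o['ee_pos']
        T=W@np.array(d['tool_from_camera'])
    d['T']=T; pickle.dump(d,open(f'pics/{fn}.pkl','wb'))
    cv2.imwrite(f'pics/{fn}.png',cv2.cvtColor(d['image'],cv2.COLOR_RGB2BGR)); return d
def load(fn): return pickle.load(open(f'pics/{fn}.pkl','rb'))
def pix(d,u,v,z):
    r=d['T'][:3,:3]@np.array([(u-d['cx'])/d['fx'],-(v-d['cy'])/d['fy'],-1]); p=d['T'][:3,3]
    return np.round(p+r*(z-p[2])/r[2],1)
def proj(d,P):
    c=np.linalg.inv(d['T'])@np.r_[P,1]; return np.round([d['cx']+d['fx']*c[0]/-c[2], d['cy']-d['fy']*c[1]/-c[2]],1)
def crop(fn,out,x0,y0,x1,y1,s):
    im=cv2.imread(f'pics/{fn}.png')[y0:y1,x0:x1]; cv2.imwrite(f'pics/{out}.png',cv2.resize(im,None,fx=s,fy=s,interpolation=cv2.INTER_CUBIC))
E
python3 - <<'E'
from h import *
a=snap('scene','s0'); b=snap('side','d0'); w=snap('wrist','w0')
print({k:v for k,v in a.items() if k!='image'}); print(b['T'],w['T']); print(ctrl.get_obs())
A=[cv2.imread(f'pics/{n}.png') for n in('s0','d0')]
cv2.imwrite('pics/both.png',np.vstack([cv2.resize(x,(400,300)) for x in A]))
E
```

```text
{'fx': 476.0498354778761, 'fy': 476.0498354778761, 'cx': 247.46866170543248, 'cy': 190.8121230876657, 'extrinsics': array([[ 4.95027711e-01,  3.84633710e-01, -7.79104919e-01,
        -6.01861217e+02],
       [-8.68633948e-01,  2.40292809e-01, -4.33283313e-01,
        -6.61739436e+02],
       [ 2.05579412e-02,  8.91244229e-01,  4.53057498e-01,
         6.63326563e+02],
       [ 0.00000000e+00,  0.00000000e+00,  0.00000000e+00,
         1.00000000e+00]]), 'T': array([[ 4.95027711e-01,  3.84633710e-01, -7.79104919e-01,
        -6.01861217e+02],
       [-8.68633948e-01,  2.40292809e-01, -4.33283313e-01,
        -6.61739436e+02],
       [ 2.05579412e-02,  8.91244229e-01,  4.53057498e-01,
         6.63326563e+02],
       [ 0.00000000e+00,  0.00000000e+00,  0.00000000e+00,
         1.00000000e+00]])}
[[ 9.98809586e-01 -3.09941095e-02  3.76666518e-02  4.31742938e+02]
 [ 4.82570624e-02  5.15164804e-01 -8.55731547e-01 -8.54017199e+02]
 [ 7.11810398e-03  8.56530554e-01  5.16047229e-01  5.24363804e+02]
 [ 0.00000000e+00  0.00000000e+00  0.00000000e+00  1.00000000e+00]] [[ 3.07896308e-01  9.18127
[... 218 characters left out ...]
00e+00  1.00000000e+00]]
{'t': 0.15, 'qpos': array([-1.27599103e+00,  4.23672326e-01,  1.63048718e+00, -3.06866203e-05,
        1.08865564e+00, -1.90262019e-02]), 'qvel': array([ 0.00088965, -0.00293884, -0.00260307,  0.00053088,  0.0010168 ,
       -0.00207035]), 'joint_torque': array([ 1.02525475e-03, -5.44982350e+01, -2.73919773e+01,  6.45052548e-02,
        2.04801728e-02, -9.31009936e-05]), 'ee_pos': array([ 192.8139833 , -594.05284888,  222.08661966]), 'orientation': array([-3.10179910e+00, -4.90778281e-01,  3.06121378e-04]), 'ft_force': array([0.61806472, 0.15355916, 0.19601355]), 'moment': array([ 0.01278018, -0.02528951,  0.00204564]), 'grasp_force': 0.0, 'width': 87.84143482760149}
```

View pics/s0.png

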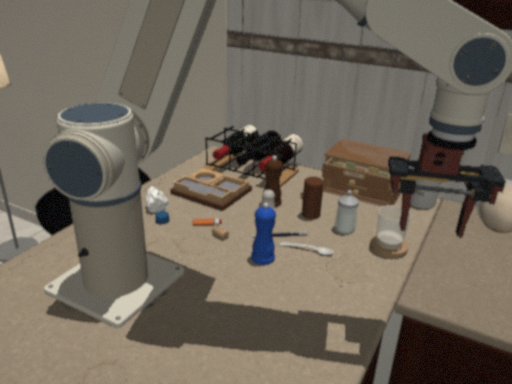

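View pics/d0.png

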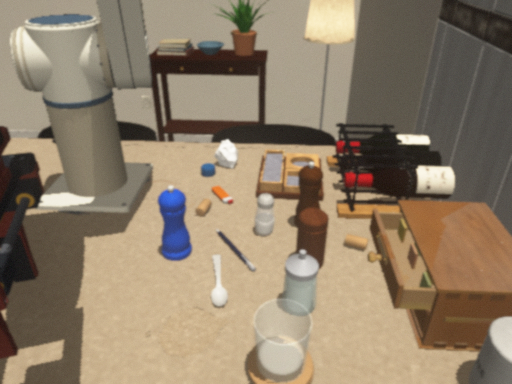

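Side view: the brown waisted mill is at (310,195) and the straight pot at (311,238). The salt shaker is at (264,215), the sugar pourer at (300,280), the spoon at (218,280) and the pen at (236,249). The blue mill look-alike is at (173,225), and the caddy at (290,172). I'll enlarge to confirm these.

```bash
python3 - <<'E'
from h import *
crop('d0','c1',190,140,350,320,3.3); crop('s0','c2',160,140,370,280,3.8)
E
```

```text
(no output)
```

View pics/c1.png

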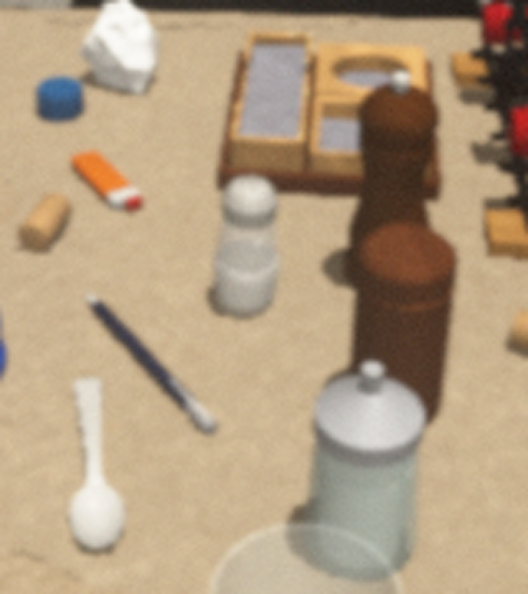

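View pics/c2.png

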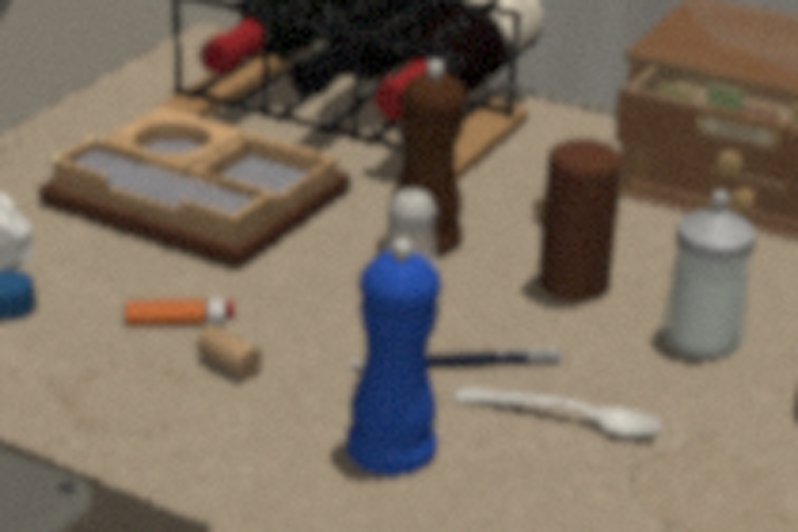

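The crops confirm it. The mill, with its waist and knob, is at side (311,164) and the shaker's cap at (265,200). The spoon runs from (216,255) to (219,307). The round well is at (302,161), and the square well is partly behind the mill.

```bash
python3 - <<'E'
from h import *
S=load('s0');D=load('d0')
s=lambda u,v,z:pix(S,160+u/3.8,140+v/3.8,z)
d=lambda u,v,z:pix(D,190+u/3.3,140+v/3.3,z)
print('mill',s(436,62,150),d(401,75,150))
print('blue',s(401,245,150))
print('shaker',s(412,190,90),d(249,180,90))
print('spoon handle',s(457,395,6),d(87,380,6),'bowl',s(660,428,5),d(96,548,5))
print('pot',s(585,158,110),d(408,250,110)); print('pourer',s(721,192,114),d(372,366,114))
print('pen',s(558,355,5),d(88,297,5),d(210,425,5))
print('round',s(172,137,32),d(370,70,32)); print('square',s(263,170,32))
print('slot',s(160,180,32),d(275,97,32))
print('caddy corners',s(42,195,0),s(235,265,0),s(348,187,0),d(220,183,0),d(438,193,0))
print('rack near',s(460,178,0),d(490,250,0),d(455,75,0)); print('chest',d(605,540,0)) 
E
```

```text
mill [ 505.3 -130.3  150. ] [ 505.1 -132.7  150. ]
blue [ 243.4 -239.1  150. ]
shaker [ 417.9 -158.6   90. ] [ 416.3 -160.2   90. ]
spoon handle [ 316.9 -248.3    6. ] [ 326.3 -250.8    6. ] bowl [ 352.1 -376.6    5. ] [ 347.9 -376.8    5. ]
pot [ 491.9 -257.   110. ] [ 503.9 -257.4  110. ]
pourer [ 483.9 -359.2  114. ] [ 480. -359.  114.]
pen [ 399.3 -285.     5. ] [ 316.  -170.1    5. ] [ 399.9 -283.8    5. ]
round [502.2 103.3  32. ] [504.3 101.7  32. ]
square [489.7   8.4  32. ]
slot [432.2  67.   32. ] [430.1  52.5  32. ]
caddy corners [412.4 168.6   0. ] [396.9 -24.3   0. ] [555.1 -32.8   0. ] [392.2 -21.9   0. ] [549.5 -26.    0. ]
rack near [ 618.6 -103.2    0. ] [578.4 -95.8   0. ] [579.6 159.1   0. ]
chest [ 606.4 -352.6    0. ]
```

Request:
servo_tool --pt "14.3 28.1 -5 0 0 85 0.2" --pt "14.3 28.1 -5 0 0 85 0.2" --pt "14.3 28.1 -5 0 0 85 0.2" --pt "14.3 28.1 -5 0 0 85 0.2" --pt "14.3 28.1 -5 0 0 85 0.2" --pt "14.3 28.1 -5 0 0 85 0.2" --pt "14.3 28.1 -5 0 0 85 0.2" --pt "14.3 28.1 -5 0 0 85 0.2" --pt "14.3 28.1 -5 0 0 85 0.2" --pt "14.3 28.1 -5 0 0 85 0.2" --pt "14.3 28.1 -5 0 0 85 0.2" --pt "14.3 28.1 -5 0 0 85 0.2" --pt "14.3 28.1 -5 0 0 85 0.2" --pt "14.3 28.1 -5 0 0 85 0.2"

```text
t: 1.32
ee_pos: [335.9, -313.4, 172.6]
orientation: [-1.96, -2.455, -0.0]
ft_force: [-0.2, -0.8, 0.2]
width: 52.9
grasp_force: 0.0
```

```bash
python3 - <<'E'
from h import *
w=snap('wrist','w1'); print(w['T'][:3,3], {k:w[k] for k in ('fx','cx','cy')}, ctrl.get_obs()['qpos'])
print([proj(w,p) for p in ([321,-250,6],[336,-313,6],[350,-377,5])])
E
```

```text
[ 320.23034906 -243.59468814  334.96280932] {'fx': 335.75242838495575, 'cx': 250.42412312799448, 'cy': 193.0005726780778} [-7.76737008e-01  2.55383703e-01  2.02585257e+00  4.64437539e-06
  8.60524065e-01 -9.99728133e-01]
[array([249.8, 108.8]), array([250.5, 175.5]), array([250.1, 236.1])]
```

View pics/w1.png

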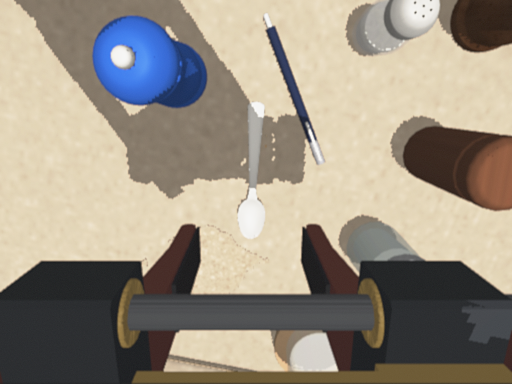

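The wrist view shows the spoon from its handle end at (258,105) to its bowl end at (250,238). The pen is clear of it to the right.

```bash
python3 - <<'E'
from h import *
w=load('w1'); a=pix(w,258,104,6);b=pix(w,250.5,238,5); c=(a+b)/2
print(a,b,c,np.linalg.norm(a-b),'yaw of perp',np.degrees(np.arctan2((a-b)[1],(a-b)[0]))-90)
o=ctrl.get_obs();y=R.from_rotvec(o['orientation']).as_matrix()[:,1];print(np.degrees(np.arctan2(y[1],y[0])),o['ee_pos'])
print('pen',pix(w,267,15,5),pix(w,320,160,5),'salt cap',pix(w,410,12,85))
E
```

```text
[ 327.6 -243.9    6. ] [ 350.9 -379.     5. ] [ 339.25 -311.45    5.5 ] 137.098140031147 yaw of perp 9.78524739366857
12.776277152763416 [ 335.87715083 -313.42201464  172.60590299]
pen [ 318.1 -167.6    5. ] [ 399.8 -282.7    5. ] salt cap [ 412. -163.   85.]
```

Request:
servo_tool --pt "0.34 0.2 -4 0 0 -3 0.2" --pt "0.34 0.2 -8 0 0 -3 0.2" --pt "0.34 0.2 -12 0 0 -3 0.2" --pt "0.34 0.2 -15 0 0 -3 0.2" --pt "0.34 0.2 -16.4 0 0 -3 0.2" --pt "0.34 0.2 -16.9 0 0 -3 0.2" --pt "0.34 0.2 -16.9 0 0 -3 0.2" --pt "0.34 0.2 -16.9 0 0 -3 -1" --pt "0.34 0.2 -16.9 0 0 -3 -1" --pt "0.34 0.2 -16.9 0 0 -3 -1" --pt "0.34 0.2 -16.9 0 0 -3 -1" --pt "0.34 0.2 -16.9 0 0 -3 -1" --pt "0.34 0.2 -16.9 0 0 -3 -1" --pt "0.34 0.2 -16.9 0 0 -3 -1"

```text
t: 2.53
ee_pos: [339.7, -311.9, 4.5]
orientation: [2.019, 2.405, -0.0]
ft_force: [-1.3, -0.2, 8.4]
width: 21.9
grasp_force: 30.0
```

Request:
servo_tool --pt "0 0 4 0 0 0 -1" --pt "0 0 8 0 0 0 -1" --pt "0 0 12 0 0 0 -1" --pt "0 0 16.5 0 0 0 -1" --pt "9 28 16.5 0 0 -13 -1" --pt "9 28 16.5 0 0 -13 -1" --pt "9 28 16.5 0 0 -13 -1" --pt "9 28 16.5 0 0 -13 -1" --pt "9 28 16.5 0 0 -13 -1" --pt "9 28 16.5 0 0 -13 -1" --pt "9 28 16.5 0 0 -13 -1" --pt "9 28 16.5 0 0 -13 -1" --pt "9 28 16.5 0 0 -13 -1" --pt "9 28 16.5 0 0 -13 -1"

```text
t: 3.7
ee_pos: [429.2, -30.9, 168.7]
orientation: [2.276, 2.165, -0.0]
ft_force: [-1.0, -0.3, -0.2]
width: 21.4
grasp_force: 29.9
```

```bash
python3 - <<'E'
from h import *
w=snap('wrist','w2'); o=ctrl.get_obs(); y=R.from_rotvec(o['orientation']).as_matrix()[:,1];print(np.degrees(np.arctan2(y[1],y[0])),o['ee_pos'],o['width'],o['grasp_force'])
crop('w2','w2c',0,0,512,384,1.56)
E
```

```text
-2.9788955977507885 [428.93545717 -31.71783086 168.65532011] 21.589503392610975 29.933285104561946
```

View pics/w2c.png

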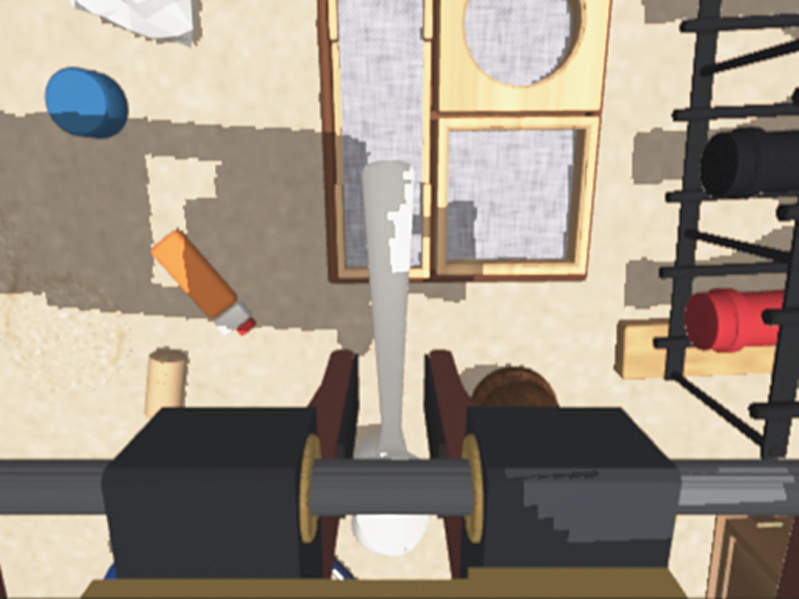

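Slot notch edges are at (338,40)/(338,185) on the left wall and (430,38)/(430,183) on the right. The square block's corners are at (436,275), (586,275), (600,115) and (438,115). The round well's centre is near (522,30). The spoon is in the fingers with its handle forward.

```bash
python3 - <<'E'
from h import *
w=load('w2'); p=lambda u,v,z:pix(w,u/1.56,v/1.56,z)
n=[p(338,40,40),p(338,185,40),p(428,38,40),p(428,183,40)]; print('notch',n,np.mean(n,0))
f=[p(344,267,30),p(413,267,30)];print('floor end',f)
q=[p(436,275,32),p(586,275,32),p(602,115,32),p(438,113,32)];print('sq',q,np.mean(q,0))
print('sq well',[p(*x,32) for x in((446,262),(576,262),(588,126),(446,127))])
r=[p(463,28,32),p(580,28,32),p(520,87,32)];print('round',r)
print('spoon tip',p(388,162,162),'bowl',p(388,555,162))
E
```

```text
notch [array([409.2,  99.9,  40. ]), array([403.6,  28.2,  40. ]), array([454.8,  98.5,  40. ]), array([452.5,  26.8,  40. ])] [430.025  63.35   40.   ]
floor end [array([402.5, -19.1,  30. ]), array([442.8, -21.2,  30. ])]
sq [array([456. , -26.2,  32. ]), array([543.4, -30.7,  32. ]), array([547.9,  57.5,  32. ]), array([459.6,  63. ,  32. ])] [501.725  15.9    32.   ]
sq well [array([462. , -18.8,  32. ]), array([537.3, -22.7,  32. ]), array([540.7,  52.2,  32. ]), array([463.7,  55.6,  32. ])]
round [array([473.7, 103.9,  32. ]), array([534.2, 100.8,  32. ]), array([503.6,  73.8,  32. ])]
spoon tip [432.   39.6 162. ] bowl [ 424.4 -106.5  162. ]
```

Request:
servo_tool --pt "0 4 0 0 0 0 -1" --pt "0 8 0 0 0 0 -1" --pt "0 9.5 -2 0 0 0 -1" --pt "0 9.5 -5 0 0 0 -1" --pt "0 9.5 -8 0 0 0 -1" --pt "0 9.5 -10.5 0 0 0 -1" --pt "0 9.5 -12 0 0 0 -1" --pt "0 9.5 -13 0 0 0 -1" --pt "0 9.5 -13.3 0 0 0 -1" --pt "0 9.5 -13.3 0 0 0 -1" --pt "0 9.5 -13.3 0 0 0 -1"

```text
t: 4.67
ee_pos: [429.8, 62.9, 36.2]
orientation: [2.28, 2.16, 0.001]
ft_force: [0.2, 0.2, -1.0]
width: 21.3
grasp_force: 29.9
```

Request:
servo_tool --pt "0 0 -0.1 0 0 0 -1" --pt "0 0 -0.1 0 0 0 0.1" --pt "0 0 -0.1 0 0 0 0.1" --pt "0 0 -0.1 0 0 0 0.1" --pt "0 0 2 0 0 0 0.1" --pt "0 0 6 0 0 0 0.1" --pt "0 0 10 0 0 0 0.1" --pt "0 0 13.4 0 0 0 1" --pt "-1.3 -22.3 13.4 0 0 -90 1" --pt "-1.3 -22.3 13.4 0 0 -90 1" --pt "-1.3 -22.3 13.4 0 0 -90 1" --pt "-1.3 -22.3 13.4 0 0 -90 1" --pt "-1.3 -22.3 13.4 0 0 -90 1" --pt "-1.3 -22.3 13.4 0 0 -90 1" --pt "-1.3 -22.3 13.4 0 0 -90 1" --pt "-1.3 -22.3 13.4 0 0 -90 1" --pt "-1.3 -22.3 13.4 0 0 -90 1" --pt "-1.3 -22.3 13.4 0 0 -90 1" --pt "-1.3 -22.3 13.4 0 0 -90 1" --pt "-1.3 -22.3 13.4 0 0 -90 1"

```text
t: 6.33
ee_pos: [416.2, -159.4, 169.8]
orientation: [3.141, 0.019, 0.0]
ft_force: [-1.0, -1.1, -1.1]
width: 87.9
grasp_force: 0.0
```

Request:
servo_tool --pt "0 0 0 0 0 0 1" --pt "0 0 0 0 0 0 1"

```text
t: 6.5
ee_pos: [416.3, -159.4, 169.8]
orientation: [3.141, 0.035, 0.0]
ft_force: [0.9, -0.3, 0.5]
width: 87.8
grasp_force: 0.0
```

```bash
python3 - <<'E'
from h import *
w=snap('wrist','w3'); snap('side','d3'); snap('scene','s3'); o=ctrl.get_obs(); y=R.from_rotvec(o['orientation']).as_matrix()[:,1];print(np.degrees(np.arctan2(y[1],y[0])),o['ee_pos'],o['width'],o['qpos'])
crop('d3','a',210,140,390,320,2.2); crop('s3','b',160,150,300,240,2.83)
D=load('d0'); print('rack h at x585:',[(z,proj(D,[585,100,z]),proj(D,[585,-90,z])) for z in(100,130,160)])
a=cv2.imread('pics/a.png');b=cv2.imread('pics/b.png');W=cv2.imread('pics/w3.png')
c=np.zeros((384+255,908,3),np.uint8);c[:384,:512]=W;c[:a.shape[0],512:512+a.shape[1]]=a[:,:396];c[384:384+b.shape[0],:b.shape[1]]=b
cv2.imwrite('pics/m3.png',cv2.resize(c,None,fx=.87,fy=.87))
E
```

```text
-88.79964798964485 [ 416.33069861 -159.39574291  169.74230876] 87.6639547485573 [-3.92349272e-01  2.40999962e-01  2.05568564e+00  1.94650067e-05
  8.44817354e-01  1.15748404e+00]
rack h at x585: [(100, array([336.1, 138.3]), array([346.4, 175.4])), (130, array([337.4, 127.2]), array([348.1, 162.8])), (160, array([338.7, 115.7]), array([349.9, 149.8]))]
```

View pics/m3.png

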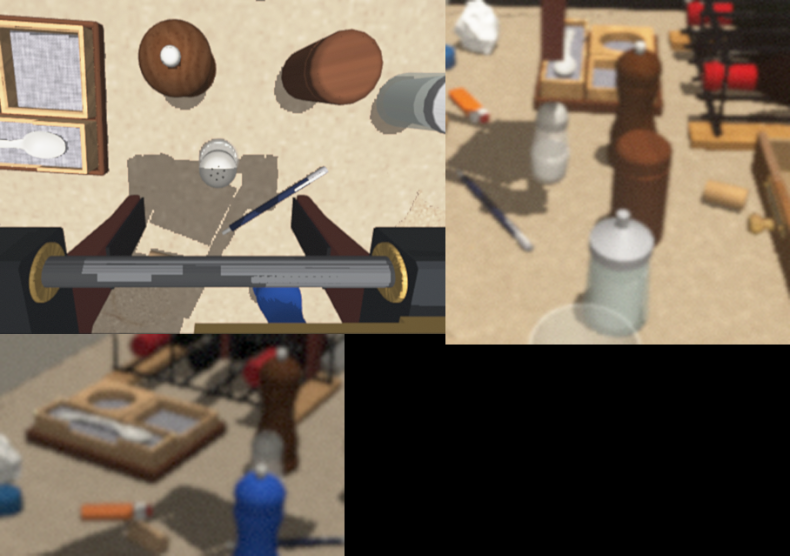

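```bash
python3 - <<'E'
from h import *
w=load('w3'); print('salt',pix(w,218/.87,176/.87,84),pix(w,218/.87,150/.87,30),'mill',pix(w,171/.87,56/.87,150))
print('spoon bowl end', pix(w,67/.87,146/.87,36))
E
```

```text
salt [ 413.2 -159.5   84. ] [ 425.5 -159.2   30. ] mill [ 505.8 -129.9  150. ]
spoon bowl end [427.7  -3.7  36. ]
```

Request:
servo_tool --pt "0 0 -4 0 0 0 1" --pt "0 0 -8 0 0 0 1" --pt "0 0 -11 0 0 0 1" --pt "0 0 -13 0 0 0 1" --pt "0 0 -13.9 0 0 0 1" --pt "0 0 -13.9 0 0 0 1" --pt "0 0 -13.9 0 0 0 -1" --pt "0 0 -13.9 0 0 0 -1" --pt "0 0 -13.9 0 0 0 -1" --pt "0 0 -13.9 0 0 0 -1" --pt "0 0 -13.9 0 0 0 -1" --pt "0 0 -13.9 0 0 0 -1" --pt "0 0 -13.9 0 0 0 -1" --pt "0 0 -12 0 0 0 -1" --pt "0 0 -8 0 0 0 -1" --pt "0 0 -4 0 0 0 -1" --pt "0 0 0 0 0 0 -1" --pt "0 0 0 0 0 0 -1"

```text
t: 8.15
ee_pos: [420.1, -161.0, 176.1]
orientation: [3.137, 0.029, 0.017]
ft_force: [2.1, 0.0, -1.0]
width: 31.8
grasp_force: 30.0
```

```bash
python3 - <<'E'
from h import *
w=snap('wrist','w4'); snap('side','d4'); o=ctrl.get_obs(); print(o['ee_pos'],o['orientation'],o['width'],o['qvel'].round(3))
a=cv2.resize(cv2.imread('pics/d4.png')[60:320,150:400],None,fx=1.54,fy=1.54)[:384]
cv2.imwrite('pics/m4.png',cv2.resize(np.hstack([cv2.imread('pics/w4.png'),a]),None,fx=.88,fy=.88))
E
```

```text
[ 417.17946306 -159.79277831  170.9943111 ] [3.13994303 0.02843762 0.00572054] 32.492262439481536 [-0.     0.056  0.04  -0.002 -0.011 -0.001]
```

View pics/m4.png

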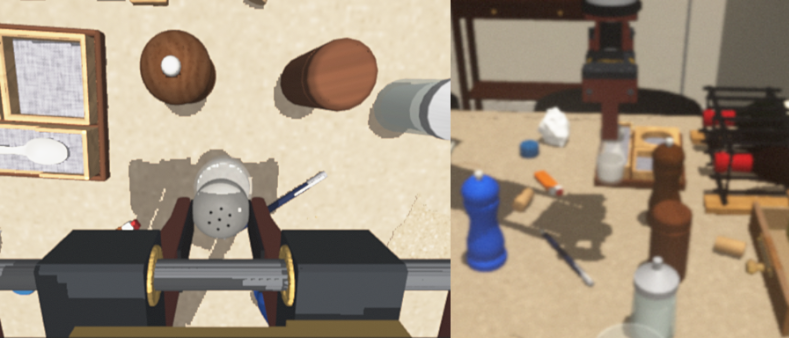

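The wrist view shows the shaker gripped upright, with the cap at (220,213) in the composite. The spoon is lying in the slot.

```bash
python3 - <<'E'
from h import *
w=load('w4'); print('cap',pix(w,220/.88,213/.88,222),'body',pix(w,222/.88,180/.88,160)); print(ctrl.get_obs()['ee_pos'])
E
```

```text
cap [ 440.5 -160.1  222. ] body [ 436.8 -161.7  160. ]
[ 417.17946306 -159.79277831  170.9943111 ]
```

```bash
python3 - <<'E'
from h import *
crop('d4','c4',215,90,335,190,6); D=load('d4'); print([(z,proj(D,[418,-160,z])) for z in(80,100,120,140,160,180,200,230)])
E
```

```text
[(80, array([266.2, 198.7])), (100, array([266.4, 190.2])), (120, array([266.6, 181.5])), (140, array([266.8, 172.6])), (160, array([267. , 163.4])), (180, array([267.2, 154. ])), (200, array([267.4, 144.3])), (230, array([267.7, 129.3]))]
```

View pics/c4.png

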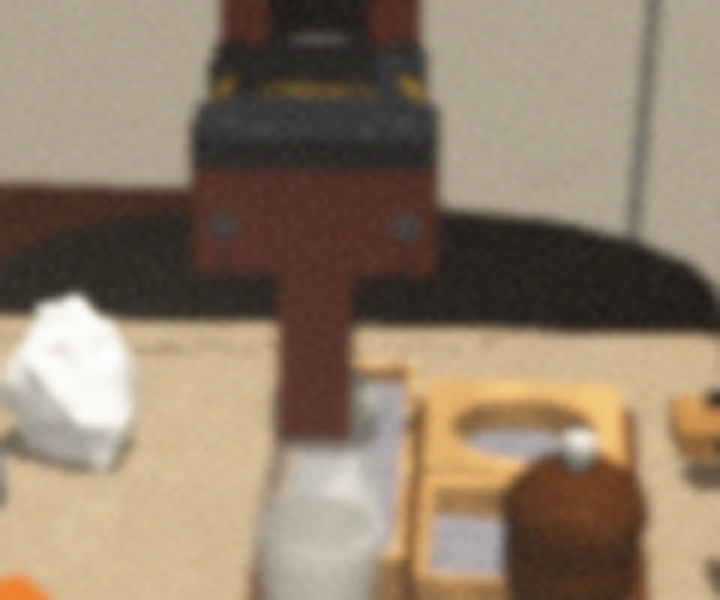

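The shaker hangs lower than I intended. It's held at the cap or neck, with the foot near z≈100, but it's upright and stable. I'll carry it gently to above the round pocket and look again.

Request:
servo_tool --pt "0.2 0.7 0 0 0 0 -1" --pt "0.8 2.6 0 0 0 0 -1" --pt "1.5 4.8 0 0 0 0 -1" --pt "2.3 7.3 0 0 0 0 -1" --pt "3.1 9.8 0 0 0 0 -1" --pt "3.9 12.3 0 0 0 0 -1" --pt "4.7 14.8 0 0 0 0 -1" --pt "5.5 17.3 0 0 0 0 -1" --pt "6.3 19.8 0 0 0 0 -1" --pt "7 22.2 0 0 0 0 -1" --pt "7.6 24.2 0 0 0 0 -1" --pt "8.1 25.7 0 0 0 0 -1" --pt "8.3 26.4 0 0 0 0 -1" --pt "8.3 26.4 0 0 0 0 -1" --pt "8.3 26.4 0 0 0 0 -1" --pt "8.3 26.4 0 0 0 0 -1"

```text
t: 9.58
ee_pos: [498.4, 103.8, 168.7]
orientation: [3.141, 0.028, -0.003]
ft_force: [-0.1, -0.0, -0.9]
width: 32.0
grasp_force: 30.0
```

```bash
python3 - <<'E'
from h import *
w=snap('wrist','w5'); d=snap('side','d5'); snap('scene','s5'); o=ctrl.get_obs(); print(o['ee_pos'],o['width'],o['grasp_force'])
a=cv2.resize(cv2.imread('pics/d5.png')[70:220,240:360],None,fx=2.56,fy=2.56)[:384]; b=cv2.resize(cv2.imread('pics/s5.png')[90:240,170:290],None,fx=2.56,fy=2.56)[:384]
print(a.shape)
cv2.imwrite('pics/m5.png',np.vstack([np.pad(cv2.imread('pics/w5.png')[:216],((0,0),(0,102),(0,0))),np.hstack([a,b])]))
print([(z,proj(d,[505,105,z])) for z in(40,60,80,100,120)],proj(w,[505,105,14]))
E
```

```text
[499.04483785 103.71777175 169.54850528] 31.785675177972475 29.97909228593926
(384, 307, 3)
[(40, array([302.5, 157.9])), (60, array([303., 151.])), (80, array([303.5, 143.9])), (100, array([304. , 136.7])), (120, array([304.6, 129.3]))] [249.3 171.5]
```

View pics/m5.png

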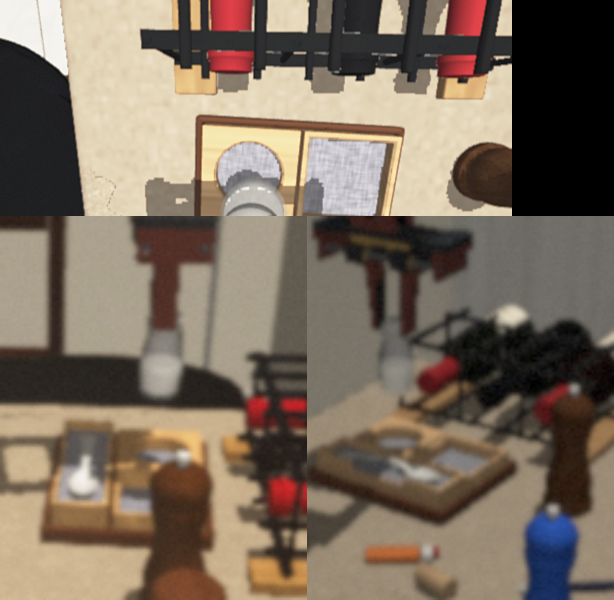

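Shaker is upright in both views. The foot's bottom edge is at side (302.5,140) and scene (205,157). The round well's rim in the wrist view spans (217,175) to (283,175), with its top at (250,141).

```bash
python3 - <<'E'
from h import *
w,d,s=load('w5'),load('d5'),load('s5')
l,r,t=pix(w,217,175,32),pix(w,283,175,32),pix(w,250,141,32); print(l,r,t,'block edge',pix(w,202,125,32),pix(w,301,131,32),pix(w,400,136,32))
from scipy.optimize import least_squares
# visible bottom edge of a foot disc (r 20) toward each camera
def f(p):
    out=[]
    for c,uv in((d,(302.5,140)),(s,(205.2,157))):
        v=c['T'][:2,3]-p[:2]; v=v/np.linalg.norm(v)*20
        out+=list(proj(c,[p[0]+v[0],p[1]+v[1],p[2]])-uv)
    return out
q=least_squares(f,[500,104,90],diff_step=1e-3); print(q.x,q.fun)
E
```

```text
[505.  134.3  32. ] [506.   74.3  32. ] [536.3 104.8  32. ] block edge [549.5 147.   32. ] [545.7  60.2  32. ] [542.9 -27.4  32. ]
[503.1952021  106.43027302  97.13770058] [ 0.5  0.7 -1.   1.9]
```

Request:
servo_tool --pt "0.25 0 -0.8 0 0 0 -1" --pt "0.25 0 -2 0 0 0 -1" --pt "0.25 0 -3.5 0 0 0 -1" --pt "0.25 0 -5 0 0 0 -1" --pt "0.25 0 -6 0 0 0 -1" --pt "0.25 0 -6.7 0 0 0 -1" --pt "0.25 0 -7 0 0 0 -1" --pt "0.25 0 -7.2 0 0 0 -1" --pt "0.25 0 -7.2 0 0 0 -1" --pt "0.25 0 -7.2 0 0 0 -1" --pt "0.25 0 -7.2 0 0 0 -1"

```text
t: 10.65
ee_pos: [502.3, 104.6, 98.2]
orientation: [-3.141, -0.028, -0.002]
ft_force: [-0.4, 0.9, -1.5]
width: 32.0
grasp_force: 30.0
```

Request:
servo_tool --pt "0 0 -0.15 0 0 0 -1" --pt "0 0 -0.3 0 0 0 -1" --pt "0 0 -0.3 0 0 0 -1" --pt "0 0 -0.3 0 0 0 -1"

```text
t: 10.98
ee_pos: [501.8, 104.5, 94.7]
orientation: [3.141, 0.028, -0.0]
ft_force: [0.0, 0.1, -1.1]
width: 31.9
grasp_force: 30.0
```

Request:
servo_tool --pt "0 0 -0.15 0 0 0 -1" --pt "0 0 -0.3 0 0 0 -1" --pt "0 0 -0.3 0 0 0 -1" --pt "0 0 -0.3 0 0 0 -1"

```text
t: 11.32
ee_pos: [501.7, 104.5, 91.5]
orientation: [3.141, 0.028, -0.0]
ft_force: [0.5, -0.3, -0.6]
width: 31.6
grasp_force: 30.0
```

```bash
python3 - <<'E'
from h import *
snap('wrist','w6'); d=snap('side','d6'); s=snap('scene','s6')
a=cv2.resize(cv2.imread('pics/d6.png')[100:220,240:360],None,fx=3.2,fy=3.2); b=cv2.resize(cv2.imread('pics/s6.png')[110:230,160:280],None,fx=3.2,fy=3.2)
cv2.imwrite('pics/m6.png',np.hstack([a,b]))
E
```

```text
(no output)
```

View pics/m6.png

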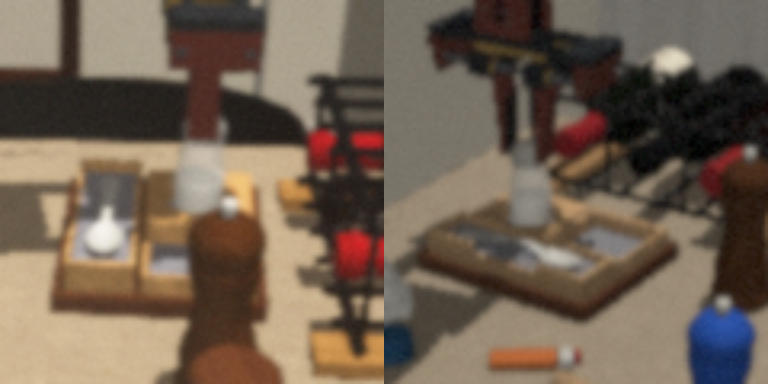

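Request:
servo_tool --pt "0 0 -0.2 0 0 0 -1" --pt "0 0 -0.4 0 0 0 -1" --pt "0 0 -0.6 0 0 0 -1" --pt "0 0 -0.6 0 0 0 -1" --pt "0 0 -0.6 0 0 0 -1"

```text
t: 11.88
ee_pos: [504.5, 104.7, 88.3]
orientation: [-3.141, -0.029, -0.009]
ft_force: [-2.8, -2.8, 23.3]
width: 31.9
grasp_force: 30.3
```

Request:
servo_tool --pt "0 0 -0.15 0 0 0 -1" --pt "0 0 -0.3 0 0 0 -1" --pt "0 0 -0.3 0 0 0 -1" --pt "0 0 -0.3 0 0 0 -1"

```text
t: 12.22
ee_pos: [507.2, 105.2, 87.6]
orientation: [-3.14, -0.029, -0.018]
ft_force: [-3.2, -2.0, 41.1]
width: 32.2
grasp_force: 30.6
```

```bash
python3 - <<'E'
from h import *
d=load('d6');s=load('s6')
for z in(14,20,26,32,40,50): print(z,proj(d,[504.5,85,z]),proj(s,[486,94.5,z]))
print('seen',(240+200/3.2,100+212/3.2),(160+(530-384)/3.2,110+224/3.2))
E
```

```text
14 [302.1 170.3] [204.8 183.9]
20 [302.2 168.3] [204.8 182.1]
26 [302.3 166.3] [204.7 180.4]
32 [302.5 164.2] [204.7 178.6]
40 [302.7 161.4] [204.6 176.2]
50 [302.9 157.9] [204.6 173.3]
seen (302.5, 166.25) (205.625, 180.0)
```

Contact came at TCP z≈88, which puts the foot at ≈14, on the well floor. I'll ease the pressure off, then release.

Request:
servo_tool --pt "0 0 0.25 0 0 0 -1" --pt "0 0 0.5 0 0 0 -1" --pt "0 0 0.5 0 0 0 -1" --pt "0 0 0.5 0 0 0 -1"

```text
t: 12.55
ee_pos: [502.2, 104.6, 88.1]
orientation: [-3.141, -0.028, -0.001]
ft_force: [-0.8, -0.4, 10.4]
width: 32.1
grasp_force: 30.1
```

Request:
servo_tool --pt "0 0 0 0 0 0 0.3" --pt "0 0 0 0 0 0 0.3" --pt "0 0 0 0 0 0 0.3" --pt "0 0 0 0 0 0 0.3" --pt "0 0 2 0 0 0 0.3" --pt "0 0 5 0 0 0 0.5" --pt "0 0 9 0 0 0 1" --pt "0 0 12.5 0 0 0 1" --pt "0 0 12.5 0 0 0 1"

```text
t: 13.3
ee_pos: [505.6, 105.3, 218.8]
orientation: [-3.14, -0.028, -0.016]
ft_force: [1.2, 0.5, 0.4]
width: 80.4
grasp_force: 0.0
```

```bash
python3 - <<'E'
from h import *
w=snap('wrist','w7'); d=snap('side','d7'); s=snap('scene','s7')
a=cv2.resize(cv2.imread('pics/d7.png')[120:220,240:360],None,fx=3.2,fy=3.2); b=cv2.resize(cv2.imread('pics/s7.png')[130:230,160:280],None,fx=3.2,fy=3.2)
m=np.hstack([a,b]); c=np.zeros((240,768,3),np.uint8); c[:,:512]=cv2.imread('pics/w7.png')[:240]
cv2.imwrite('pics/m7.png',np.vstack([c,m])); print(ctrl.get_obs()['ee_pos'],ctrl.get_obs()['orientation'])
E
```

```text
[501.47617454 104.4956281  212.34528384] [ 3.14145651e+00  2.85235191e-02 -1.67950202e-04]
```

View pics/m7.png

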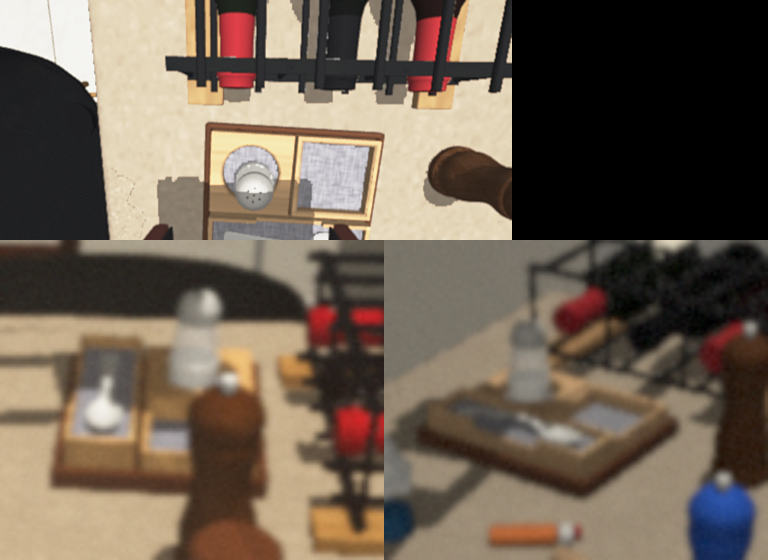

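The shaker stands upright in the round well and the spoon lies in the slot. The mill is next, at about (505,-130).

Request:
servo_tool --pt "0.4 -3.5 0 0 0 0 1" --pt "0.4 -7.5 0 0 0 0 1" --pt "0.4 -11.5 0 0 0 0 1" --pt "0.4 -15.5 0 0 0 0 1" --pt "0.4 -19.5 0 0 0 0 1" --pt "0.4 -22 0 0 0 0 1" --pt "0.4 -23.5 0 0 0 0 1" --pt "0.4 -23.5 0 0 0 0 1" --pt "0.4 -23.5 -2 0 0 0 1" --pt "0.4 -23.5 -5 0 0 0 1" --pt "0.4 -23.5 -8 0 0 0 1" --pt "0.4 -23.5 -10 0 0 0 1" --pt "0.4 -23.5 -11.2 0 0 0 1" --pt "0.4 -23.5 -11.6 0 0 0 1" --pt "0.4 -23.5 -11.6 0 0 0 1" --pt "0.4 -23.5 -11.6 0 0 0 1"

```text
t: 14.78
ee_pos: [505.6, -129.9, 96.4]
orientation: [-3.141, -0.029, 0.002]
ft_force: [0.3, -0.2, 0.0]
width: 88.0
grasp_force: 0.0
```

Request:
servo_tool --pt "0 0 0 0 0 0 -1" --pt "0 0 0 0 0 0 -1" --pt "0 0 0 0 0 0 -1" --pt "0 0 0 0 0 0 -1" --pt "0 0 0 0 0 0 -1" --pt "0 0 0 0 0 0 -1"

```text
t: 15.28
ee_pos: [506.0, -130.5, 97.0]
orientation: [3.141, 0.028, 0.001]
ft_force: [-0.2, 0.6, 0.3]
width: 51.7
grasp_force: 0.4
```

Request:
servo_tool --pt "0 0 0.3 0 0 0 -1" --pt "0 0 1 0 0 0 -1" --pt "0 0 2 0 0 0 -1" --pt "0 0 3.5 0 0 0 -1" --pt "0 0 5 0 0 0 -1" --pt "0 0 6.5 0 0 0 -1" --pt "0 0 7.5 0 0 0 -1" --pt "0 0 8 0 0 0 -1" --pt "0 0 8 0 0 0 -1" --pt "0 0 8 0 0 0 -1"

```text
t: 16.12
ee_pos: [505.7, -130.4, 176.7]
orientation: [3.141, 0.028, 0.0]
ft_force: [-0.3, 0.9, -2.8]
width: 47.2
grasp_force: 29.5
```

```bash
python3 - <<'E'
from h import *
w=snap('wrist','w8'); d=snap('side','d8'); s=snap('scene','s8'); o=ctrl.get_obs(); print(o['ee_pos'],o['width'],o['grasp_force'])
a=cv2.resize(cv2.imread('pics/d8.png')[80:220,240:380],None,fx=2.8,fy=2.8); b=cv2.resize(cv2.imread('pics/s8.png')[90:230,200:340],None,fx=2.8,fy=2.8)
cv2.imwrite('pics/m8.png',np.hstack([a,b]))
for z in(60,70,80,90,100): print(z,proj(d,[505,-155,z]),proj(s,[483,-144,z]))
E
```

```text
[ 505.22004696 -130.26483824  175.84767281] 46.99623432572274 29.459510938370386
60 [308.9 207.1] [274.  189.4]
70 [309.2 202.9] [274.2 186.2]
80 [309.6 198.8] [274.4 183. ]
90 [309.9 194.6] [274.5 179.8]
100 [310.3 190.3] [274.7 176.6]
```

View pics/m8.png

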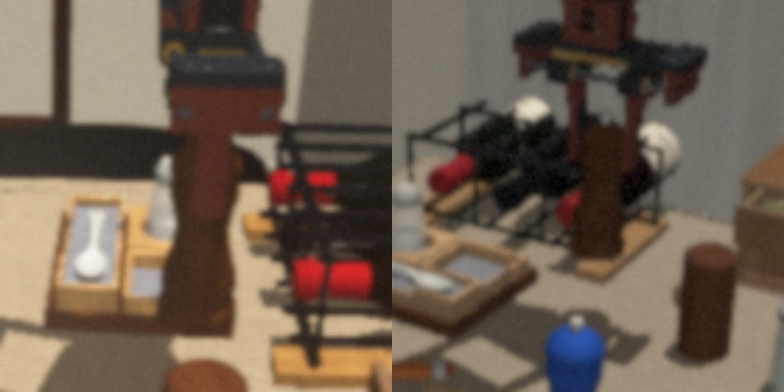

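Mill is upright in the grip: foot at z≈80, at side (311,198) and scene (274,184). I'll carry it over the square well and lower it.

Request:
servo_tool --pt "0 0.8 0 0 0 0 -1" --pt "-0.1 2.5 0 0 0 0 -1" --pt "-0.2 5 0 0 0 0 -1" --pt "-0.3 7.5 0 0 0 0 -1" --pt "-0.4 10 0 0 0 0 -1" --pt "-0.5 12.3 0 0 0 0 -1" --pt "-0.5 14 0 0 0 0 -1" --pt "-0.5 14.7 0 0 0 0 -1" --pt "-0.5 14.7 0 0 0 0 -1" --pt "-0.5 14.7 -0.8 0 0 0 -1" --pt "-0.5 14.7 -2 0 0 0 -1" --pt "-0.5 14.7 -3.5 0 0 0 -1" --pt "-0.5 14.7 -4.7 0 0 0 -1" --pt "-0.5 14.7 -5.5 0 0 0 -1" --pt "-0.5 14.7 -5.8 0 0 0 -1" --pt "-0.5 14.7 -5.8 0 0 0 -1" --pt "-0.5 14.7 -5.8 0 0 0 -1"

```text
t: 17.68
ee_pos: [501.0, 16.1, 118.7]
orientation: [3.141, 0.027, 0.0]
ft_force: [0.7, -0.3, -1.3]
width: 47.2
grasp_force: 29.5
```

Request:
servo_tool --pt "0 0 -0.2 0 0 0 -1" --pt "0 0 -0.4 0 0 0 -1" --pt "0 0 -0.4 0 0 0 -1" --pt "0 0 -0.4 0 0 0 -1"

```text
t: 18.02
ee_pos: [500.9, 16.6, 114.9]
orientation: [-3.141, -0.029, -0.0]
ft_force: [0.7, -0.3, -2.1]
width: 47.6
grasp_force: 29.5
```

Request:
servo_tool --pt "0 0 -0.2 0 0 0 -1" --pt "0 0 -0.4 0 0 0 -1" --pt "0 0 -0.4 0 0 0 -1" --pt "0 0 -0.4 0 0 0 -1"

```text
t: 18.35
ee_pos: [501.2, 16.8, 110.9]
orientation: [-3.141, -0.028, -0.001]
ft_force: [-0.5, 1.6, 2.0]
width: 47.2
grasp_force: 29.7
```

Request:
servo_tool --pt "0 0 -0.1 0 0 0 -1" --pt "0 0 -0.1 0 0 0 -1"

```text
t: 18.52
ee_pos: [502.2, 17.0, 110.8]
orientation: [-3.141, -0.028, -0.004]
ft_force: [-0.6, 3.4, 9.7]
width: 46.9
grasp_force: 29.8
```

Request:
servo_tool --pt "0 0 0 0 0 0 0.7" --pt "0 0 0 0 0 0 0.7" --pt "0 0 0 0 0 0 0.7" --pt "0 0 0 0 0 0 0.7" --pt "0 0 1 0 0 0 0.7" --pt "0 0 3 0 0 0 0.7" --pt "0 0 6 0 0 0 0.7" --pt "0 0 9.5 0 0 0 0.7" --pt "0 0 12 0 0 0 0.7" --pt "-5 0 13 0 0 0 0.7" --pt "-10 0 13 0 0 0 0.7" --pt "-10 0 13 0 0 0 0.7" --pt "-10 0 13 0 0 0 0.7"

```text
t: 19.6
ee_pos: [396.8, 16.5, 240.0]
orientation: [3.141, 0.029, -0.003]
ft_force: [-0.0, -0.1, -0.9]
width: 74.8
grasp_force: 0.0
```

```bash
python3 - <<'E'
from h import *
w=snap('wrist','w9'); d=snap('side','d9'); s=snap('scene','s9')
a=cv2.resize(cv2.imread('pics/d9.png')[120:220,240:360],None,fx=3.2,fy=3.2); b=cv2.resize(cv2.imread('pics/s9.png')[130:230,160:280],None,fx=3.2,fy=3.2)
c=np.zeros((260,768,3),np.uint8); c[:,:512]=cv2.imread('pics/w9.png')[:260]
cv2.imwrite('pics/m9.png',np.vstack([c,np.hstack([a,b])]))
E
```

```text
(no output)
```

View pics/m9.png

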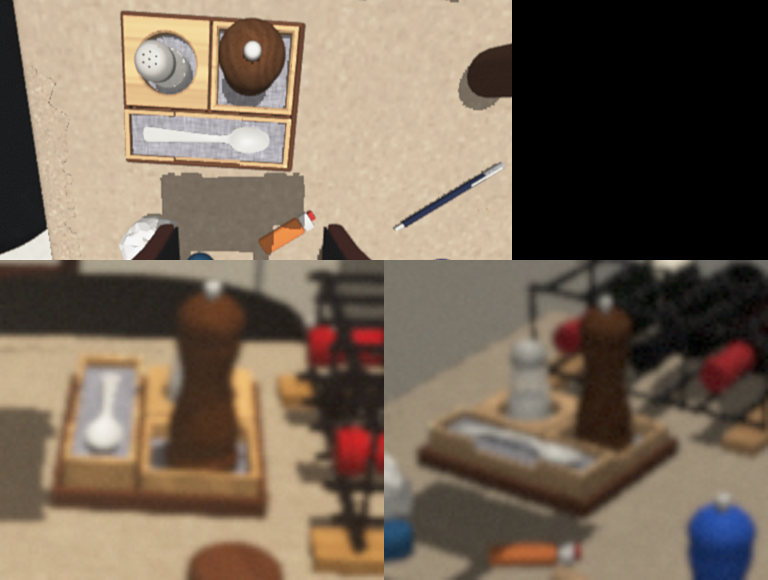

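The mill is standing in the square well, the shaker in the round well, and the spoon is flat in the slot. The gripper is clear of everything, so I'll hand in.

```bash
python3 -c "
from workcell import ctrl; print(ctrl.close_job())"
```

```text
the job is handed in; nothing more can be done
None
```

I handed the job in with the pepper mill upright in the square pocket, the salt shaker upright in the round pocket and the teaspoon flat in its slot, placed in the order spoon, shaker, mill; the pot, pourer, pen and blue mill were not touched, and while seating the shaker the wrist force briefly reached 41 N.

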